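Release the locked centrifuge lid with the key and keep it held

TASK

The small bench centrifuge has lost its power and its lid is locked shut: take the red-handled release key out of the tool stand, pass its flat blade straight down through the narrow red-framed slot in the machine's top, and push it fully down against the sprung catch inside, so that the lid lifts ajar by itself. Finish while still gripping the key and holding it pressed down in the slot, so that a colleague can open the lid. Do not touch the lid, and leave the other tools and the things on the bench as they are.

Things in the scene. Friction and masses are not known exactly. Their poses are not given: they have to be found in the camera images.
- key: The release key, standing upright in one of the three sockets of the tool stand (any of them). Origin: centre of the blade's lower tip; z runs up the key, x along the blade's width, y through its thickness. Flat steel blade 14 mm (x) by 5 mm (y), from z = 0 to 70 mm (its lowest 2 mm is slimmer), small black shoulder 18 x 8 mm at z = 65 to 71 mm, then a red paddle handle 26 mm (x) by 12 mm (y) from z = 70 to 120 mm. Mass 45 to 85 g. Rotated half a turn about z it is the same.
- key_grip (a point): Centre of the key's red handle, 95 mm above the blade's tip; grasp across the 12 mm (y of the key).
- stand: Grey tool stand, fixed to the bench, 196 mm (x) by 60 mm (y) by 50 mm high, origin at the centre of its underside. Three rectangular sockets 16 mm (x) by 7 mm (y), 45 mm deep, at x = -60, 0 and 60 mm, each with one upright tool whose tip stands 5 mm above the bench. The tools' flat sides lie along the stand's x.
- spanner: Another tool in the stand: steel T-handled rotor spanner, bar 44 mm long at 82 mm above its tip (origin). Leave it alone.
- scraper: Another tool in the stand: scraper with a round wooden handle 19 mm thick, 108 mm long in all, origin at its tip. Leave it alone.
- centrifuge: White bench centrifuge, fixed, 280 mm deep (x) by 230 mm wide (y), top deck 165 mm high; origin at the centre of its underside, x points from its front (the control panel, towards the robot) to its back, y to its left as the robot sees it.
- slot_mouth (a point): Centre of the release slot at the level of the top deck, 95 mm ahead of (-x) and 72 mm to the right of (-y) the machine's centre; axes as the machine's. The slot is 16 mm along the machine's x and 7 mm along its y (2 mm more than the blade each way), framed in red, with a black, 4 mm deep 45 degree lead-in all round at its mouth, and runs straight down. The catch inside lies 25 mm below the mouth. The lid's front edge is about 40 mm behind the slot and rises about 25 mm.
- catch (a joint): The orange sprung catch inside the slot: how far it is pushed down, m; 0 at rest, 0.012 at its stop. Its spring takes 3 N at first and 7 N at the stop, and pushes the key back up if it is let go. The lid is freed and lifted in step with this travel and sinks shut again when the catch comes back up.
- lid: The centrifuge's lid, 222 mm wide, on top of the machine behind the slot, hinged at the machine's back, 177 mm behind its front edge; origin at the middle of its front edge, underside. Locked shut at the start (its z axis vertical); its weight is carried by struts, and it tilts up by 0.15 rad when the catch is at its stop. Its top is about 33 mm above the deck when shut.
- tub: Bystander: round white tub 100 mm across, 80 mm high; origin at the centre of its underside.
- canister: Bystander: yellow canister 50 x 100 mm, 148 mm high with two purple caps; origin at the centre of its underside.
- tip_box: Bystander: blue tip box 122 x 86 mm, 66 mm high; origin at the centre of its underside.
- tape: Bystander: orange tape roll 76 mm across, 19 mm high, lying flat; origin at the centre of its underside.
- tube_a: Bystander: upright tube with a purple cap, 35 mm across, 113 mm high; origin at the centre of its underside.
- tube_b: Bystander: a second such tube.

How it is judged (in metres and radians):
On the way, in this order (a step that is already met when the one before it is completed fails the run):
1. the key is gripped and lifted clear of the stand (z of key in the frame of stand above 0.055 m and contact force between the fingers and key above 1 N), for 0.1 s.
2. the blade's tip has passed through the slot (z of key in the frame of slot_mouth below -0.015 m and horizontal distance between key and slot_mouth below 0.005 m), for 0.1 s.
3. the key has pushed the catch down and the lid has lifted (value of joint catch above 0.009 m and angle between lid's own z axis and vertical above 0.09 rad and contact force between the fingers and key above 1 N), for 0.2 s.
At the end, for the whole second after the job is handed in: The key stands upright (within 0.15 rad) with its blade in the slot (tip within 5 mm of the slot's axis and more than 31 mm below its mouth), turned with the slot, still gripped by the fingers and at rest, the catch held at least 9 mm down and the lid ajar by more than 0.09 rad (all of step 3 and z of key in the frame of slot_mouth below -0.031 m and horizontal distance between key and slot_mouth below 0.005 m and angle between the x axis of key and the x axis of centrifuge, either way round below 0.25 rad and angle between key's own z axis and vertical below 0.15 rad and linear speed of key below 0.02 m/s); the arm keeps its last pose, push and grip.
It fails at once if the lid is touched by the robot or the key (contact force between any of the arm, the fingers, key and lid above 2 N).
It fails at once if another tool of the stand is shifted or pulled out (distance of any of spanner, scraper from where it was at the start of the episode above 0.015 m).
It fails at once if a thing on the bench is shoved or knocked over (distance of any of tub, canister, tip_box, tape, tube_a, tube_b from where it was at the start of the episode above 0.02 m or angle between any of tube_a, tube_b, canister's own z axis and vertical above 0.5 rad).
It also fails if it takes over 54 s, if anything falls off the work surface, if the arm or the gripper's body presses on something with over 40 N, if the wrist force passes 120 N, or if a joint passes its speed limit or range.

ROBOT

A 6-joint arm with a two-finger parallel gripper is mounted at the origin on the work surface. World frame = base frame: x ahead of the robot, y to its left, z up, the work surface at z = 0. Lengths are in mm, angles in rad, forces in N, time in s.
With the tool pointing down it reaches from about 350 to 775 mm from the base axis. Payload 7.3 kg.
Tool frame: the origin (TCP) lies midway between the tips of the shut fingers; the grasp point (between the pads) lies 19 mm behind it; z points along the fingers, x is the direction in which the jaws open and shut, and the axes are right-handed (so a half turn about z gives the same grasp; the last joint's range is limited). The gripper opens to 92 mm and grips with 3 to 60 N. Pads are 19 mm wide; open, the fingers measure 130 mm over their backs; the gripper's body (75 mm by 190 mm) begins 47 mm behind the grasp point.
Start: joints at [1.04, 0.342, 1.524, -0, 1.275, -0.146], TCP at [197.059, 486.634, 226.741] pointing down, gripper open.
Joint ranges: [-2.53, 2.53], [-0.77, 2.02], [0.04, 2.7], [-1, 4.14], [0.28, 2.66], [-3.11, 3.11]. Speed limits (rad/s): [2.57, 2.57, 3.14, 3.14, 3.14, 3.14].

INTERFACE

Orientations are given as [roll, pitch, yaw] about the fixed x, y, z axes, in that order (R = Rz(yaw) Ry(pitch) Rx(roll)).
In Python, from plant import bot gives the robot as it stands.
- The arm moves only by the shell command python3 -m pendant 'ROWS' [OPENING]. ROWS is JSON, a list of rows, each an object with "linear": the shift along the world's x, y, z in mm, a list of three; "twist": the turn about the world's z in degrees. In form: [{"linear": [x, y, z], "twist": twist}, ...]. A call has 1 to 20 rows; each row is the pose to reach, as a shift and turn from the pose commanded when the call began; what a row does not reach only later rows make up. A row lasts 1/8 s, in which the tool goes at most 62.5 mm and 10.7 degrees, less where a joint would pass 70% of its speed; a pose out of reach is approached as far as the arm can. A call with a gripper value outside its range is refused whole. OPENING is the closure in counts, from 0 (fully open) to 255 (shut), set as the call begins (- or left out, the last holds). The fingers move at their own pace and stop on an object; the grip force is fixed at half the most. Time passes only in rows, so rows that repeat a pose let the fingers close. It gives the time, the measured TCP pose, the force and the opening at its end, in the units of the state.
- bot.get_obs(): the state, without advancing time (a new reading comes with each control period).
- bot.capture(name): name is "side" or "top" or "wrist"; returns a dict with "frame" (480x640x3 uint8, blue, green, red), "z_map" (480x640 float32, mm along the optical axis (not along the pixel's ray), 0 where there is no reading), "fx", "fy", "cx", "cy" (pixels), "rvec" (rotation vector, rad) and "tvec" (3), from world to camera coordinates, as OpenCV has them. Camera axes: x right, y down, z forward; pixel columns grow to the right and rows downward; lengths in mm; the calibration is good to about 2 mm. A picture is of the moment at which its call begins.
- bot.close_job(): hands the job in, once; it reports no verdict.
The state is a dict: "time": time; "joint_positions": joint angles; "dq": joint speeds; "tau": joint torques, N m; "tool_pos": TCP position; "tcp_rot": TCP orientation; "contact_force": force on the tool from outside, world axes, zero at the start; "moment": the same for the moment, N m; "grip_width": finger opening in mm.
Only numpy, scipy, OpenCV 4.12 (cv2) and the standard library are available. Lean on these libraries where they do the work, as an engineer would, in place of code of your own. Each camera call takes 0.05 s, during which the arm holds its last target. There are 200 camera calls.

## Working session

There is one attempt and no reset: what is moved stays moved. The work goes in short steps, Python scripts to look and compute and a shell command to move; the robot and the scene stay as the last step left them, time stands still between calls to the robot, and variables do not carry over. Pictures are saved under pics/ and viewed, about 8 in all and at most 12, crops included, and the job is handed in when it is done.

```bash
mkdir -p pics; cat > h.py <<'E'
import numpy as np, cv2
from plant import bot
def cap(n):
    c=bot.capture(n); np.savez('/tmp/%s.npz'%n,**c); return c
def load(n): return dict(np.load('/tmp/%s.npz'%n))
def cloud(c):
    v,u=np.mgrid[0:480,0:640]; z=c['z_map']
    P=np.stack([(u-c['cx'])/c['fx']*z,(v-c['cy'])/c['fy']*z,z],-1)
    R=cv2.Rodrigues(np.array(c['rvec'],float))[0]
    W=(P-np.array(c['tvec']).reshape(3))@R
    W[z<=0]=np.nan
    return W
E
python3 - <<'E'
from h import *
a=cap('top');b=cap('side')
cv2.imwrite('pics/top.png',a['frame']);cv2.imwrite('pics/side.png',b['frame'])
for c in(a,b):
    R=cv2.Rodrigues(np.array(c['rvec'],float))[0];print(c['fx'],-R.T@np.array(c['tvec']).reshape(3),R[2])
print(bot.get_obs())
E
```

```text
441.92738557954203 [ 396.38856079  -26.51277774 1334.23483647] [ 0.13193596 -0.00306204 -0.99125351]
525.3575580399825 [  361.45276838 -1181.82572055   740.55370097] [ 0.14733481  0.87127993 -0.46814927]
{'time': 0.1, 'joint_positions': array([ 1.03999201e+00,  3.42645836e-01,  1.52490176e+00, -1.48883110e-05,
        1.27540801e+00, -1.46002231e-01]), 'dq': array([-7.51703663e-06, -2.54552614e-05, -2.58719492e-03,  1.32061238e-04,
       -1.73041996e-03,  3.76251109e-04]), 'tau': array([ 9.30532478e-04, -4.32010782e+01, -2.44692099e+01,  7.18964869e-02,
        5.25132869e-02, -2.80782945e-05]), 'tool_pos': array([196.87406529, 486.30284342, 226.12509356]), 'tcp_rot': array([-3.14140845e+00,  1.35051840e-03,  1.18599871e+00]), 'contact_force': array([ 0.03507496,  0.19928832, -0.57541447]), 'moment': array([-0.04626004,  0.00252728,  0.01077863]), 'grip_width': 91.57940102833523}
```

View pics/top.png

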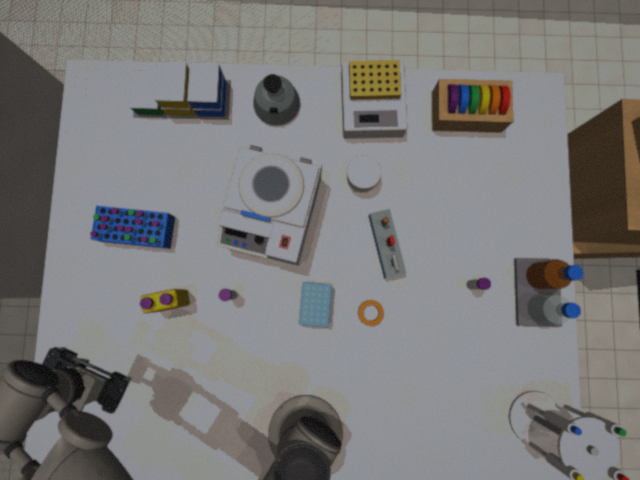

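View pics/side.png

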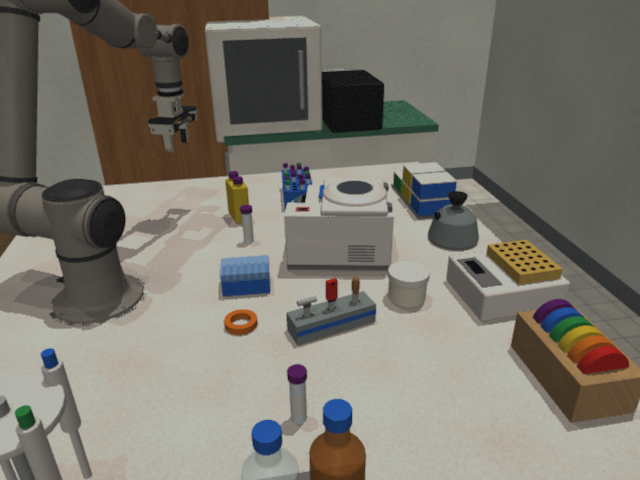

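The top view shows the key's red handle at (392,241), in the stand's middle socket, with the scraper behind it and the spanner in front. The red-framed slot is at (285,242). The side view agrees, with the key at (332,290).

```bash
python3 - <<'E'
from h import *
a=load('top');W=cloud(a);f=a['frame'].astype(int);B,G,R=f[...,0],f[...,1],f[...,2]
red=(R>110)&(G<80)&(B<80)
def roi(u0,u1,v0,v1):
    m=np.zeros((480,640),bool);m[v0:v1,u0:u1]=1;return m
def rect(m,name):
    P=W[m];P=P[~np.isnan(P[:,0])]
    r=cv2.minAreaRect(P[:,:2].astype(np.float32));print(name,len(P),r,'mean',P.mean(0),'med',np.median(P,0))
z=W[...,2]
rect(roi(360,415,200,285)&(abs(z-50)<6),'stand')
rect(roi(210,330,140,270)&(abs(z-165)<5),'deck')
rect(roi(382,402,230,252)&red,'keyred')
rect(roi(275,296,230,256)&red,'slotred')
b=load('side');W=cloud(b);f=b['frame'].astype(int);B,G,R=f[...,0],f[...,1],f[...,2];red=(R>110)&(G<80)&(B<80);z=W[...,2]
rect(roi(280,385,285,345)&(abs(z-50)<4),'stand')
rect(roi(280,400,170,215)&(abs(z-165)<4),'deck')
rect(roi(322,342,275,305)&red,'keyred')
rect(roi(290,315,203,214)&red,'slotred')
c=np.hstack([cv2.resize(a['frame'][190:300,200:310],(400,400),interpolation=2),cv2.resize(a['frame'][190:300,340:450],(400,400),interpolation=2)])
cv2.imwrite('pics/c1.png',c)
E
```

```text
stand 1165 ((550.6698608398438, -226.46990966796875), (195.9654083251953, 61.4287223815918), 14.81494426727295) mean [ 550.00124102 -225.1215667    49.7914098 ] med [ 547.6382959  -224.7643365    49.75191376]
deck 1853 ((641.1659545898438, 115.56234741210938), (230.76611328125, 280.619873046875), 77.01478576660156) mean [581.32819215  92.56259066 164.31363279] med [563.21412907  79.96288879 164.28342745]
keyred 35 ((557.5448608398438, -231.3406524658203), (19.233230590820312, 35.42844772338867), 59.69450759887695) mean [ 552.10532499 -228.39653188  118.01886298] med [ 551.97564514 -227.37276603  123.85947556]
slotred 30 ((532.5150146484375, 65.78482818603516), (20.713712692260742, 29.356916427612305), 80.4937973022461) mean [533.02735035  65.47672762 165.38437672] med [533.06817324  65.27264527 164.71125513]
stand 1286 ((549.7637939453125, -229.42733764648438), (198.5698699951172, 64.7427749633789), 14.39033317565918) mean [ 545.19297786 -233.95834824   49.18391317] med [ 540.67466236 -234.49297851   49.12985454]
deck 528 ((642.2371826171875, 111.52175903320312), (219.67369079589844, 280.1266174316406), 74.38449096679688) mean [569.27755362  68.38329433 164.0365838 ] med [546.36860015  70.08230161 163.92125621]
keyred 33 ((578.6426391601562, -131.55311584472656), (221.200927734375, 21.616905212402344), 73.65325164794922) mean [ 553.98408163 -212.06133056  112.58515574] med [ 549.83839987 -230.12824877  123.67346053]
slotred 12 ((531.4013671875, 66.47716522216797), (19.4644718170166, 31.623796463012695), 80.83820343017578) mean [531.6478344   65.4172623  164.03179912] med [531.89661071  64.27232417 164.17135662]
```

View pics/c1.png

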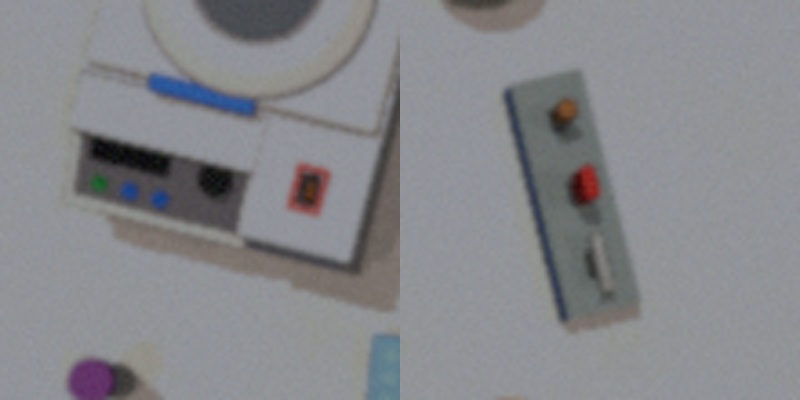

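Stand centre is (550.5,-227) with yaw 14.8°. Slot centre is (532.5,66) with machine yaw -13°; the machine pose predicts (532.4,66.8), so the two agree. The key's top at z≈124 matches the expected 125. I'll move above the key with jaw yaw 104.8°.

```bash
python3 -m pendant '[{"linear":[0,0,30],"twist":0},{"linear":[40,-80,40],"twist":4},{"linear":[67,-135,40],"twist":8},{"linear":[94,-190,40],"twist":11},{"linear":[121,-244,40],"twist":14},{"linear":[148,-298,40],"twist":17},{"linear":[175,-353,40],"twist":20},{"linear":[202,-408,40],"twist":23},{"linear":[229,-462,40],"twist":26},{"linear":[256,-517,40],"twist":29},{"linear":[283,-571,40],"twist":32},{"linear":[310,-626,40],"twist":34},{"linear":[335,-676,40],"twist":36},{"linear":[353.4,-713.6,30],"twist":36.8},{"linear":[353.4,-713.6,20],"twist":36.8},{"linear":[353.4,-713.6,20],"twist":36.8},{"linear":[353.4,-713.6,20],"twist":36.8},{"linear":[353.4,-713.6,20],"twist":36.8}]' 0
python3 - <<'E'
from h import *
a=cap('wrist');cv2.imwrite('pics/w1.png',a['frame'])
W=cloud(a);f=a['frame'].astype(int);red=(f[...,2]>110)&(f[...,1]<80)&(f[...,0]<80)
def rect(m,n):
    P=W[m];P=P[~np.isnan(P[:,0])]
    if len(P)<5: print(n,len(P));return
    print(n,len(P),cv2.minAreaRect(P[:,:2].astype(np.float32)),np.median(P,0))
rect(red&(W[...,2]>118)&(W[...,2]<132),'keytop')
rect(red,'red')
rect(abs(W[...,2]-50)<4,'stand')
print(bot.get_obs())
E
```

```text
time: 2.35
tool_pos: [550.6, -226.0, 247.8]
tcp_rot: [3.141, 0.001, 1.83]
contact_force: [-0.5, 0.3, -0.1]
grip_width: 91.8
keytop 482 ((549.1012573242188, -227.29348754882812), (24.425899505615234, 10.205333709716797), 14.721320152282715) [ 548.7526495  -227.36489506  125.11118905]
red 538 ((476.45269775390625, -211.60574340820312), (51.5038948059082, 261.37152099609375), 76.5990982055664) [ 547.67571074 -226.77673632  124.99604612]
stand 13760 ((578.9171142578125, -192.10610961914062), (405.87164306640625, 500.5536804199219), 14.755725860595703) [ 531.06988843 -225.65997958   50.43121146]
{'time': 2.4, 'joint_positions': array([-5.18519351e-01,  4.58230800e-01,  1.28543558e+00,  1.27417673e-04,
        1.39662088e+00, -2.34793365e+00]), 'dq': array([-0.00099346,  0.00482065, -0.00392915,  0.00069208, -0.00199326,
       -0.00014908]), 'tau': array([-2.91495159e-02, -5.00649869e+01, -2.55325681e+01, -8.18256196e-02,
        2.98195914e-02,  2.40871166e-03]), 'tool_pos': array([ 550.57545537, -226.14869491,  247.69587803]), 'tcp_rot': array([3.14057399e+00, 8.25911200e-04, 1.82939188e+00]), 'contact_force': array([ 0.08623391,  0.23351544, -0.04650467]), 'moment': array([ 0.07347754,  0.06973085, -0.01777402]), 'grip_width': 91.5824802914387}
```

View pics/w1.png

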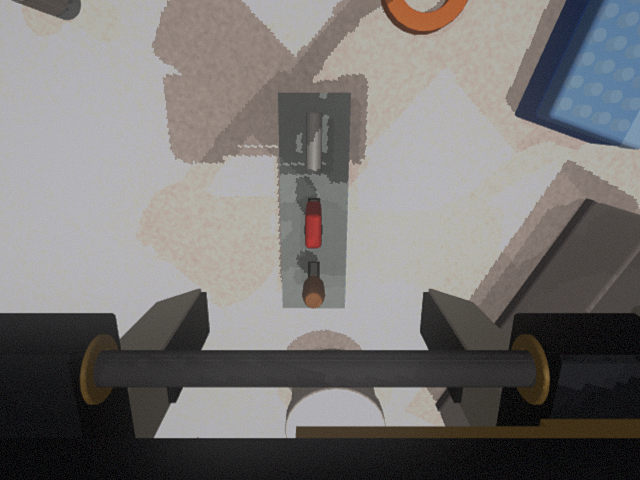

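Wrist view: key at pixel (314,224), upright and aligned with the jaws. It measures about (549.3,-227.3) with yaw 14.7°. I'll descend to TCP z≈81 and grip.

```bash
python3 -m pendant '[{"linear":[-1.2,-1,-40],"twist":0},{"linear":[-1.2,-1,-80],"twist":0},{"linear":[-1.2,-1,-110],"twist":0},{"linear":[-1.2,-1,-135],"twist":0},{"linear":[-1.2,-1,-150],"twist":0},{"linear":[-1.2,-1,-160],"twist":0},{"linear":[-1.2,-1,-166],"twist":0},{"linear":[-1.2,-1,-166],"twist":0},{"linear":[-1.2,-1,-166],"twist":0}]' 0
python3 -m pendant '[{"linear":[0,0,0],"twist":0},{"linear":[0,0,0],"twist":0},{"linear":[0,0,0],"twist":0},{"linear":[0,0,0],"twist":0},{"linear":[0,0,0],"twist":0},{"linear":[0,0,0],"twist":0},{"linear":[0,0,0],"twist":0},{"linear":[0,0,0],"twist":0}]' 255
```

```text
time: 3.52
tool_pos: [549.6, -228.2, 81.4]
tcp_rot: [3.141, 0.001, 1.828]
contact_force: [0.0, -0.6, 0.2]
grip_width: 92.0
time: 4.53
tool_pos: [549.3, -228.0, 80.7]
tcp_rot: [3.142, -0.0, 1.828]
contact_force: [-0.5, 0.6, 0.1]
grip_width: 16.5
```

```bash
python3 -m pendant '[{"linear":[0,0,0],"twist":0},{"linear":[0,0,0],"twist":0},{"linear":[0,0,0],"twist":0},{"linear":[0,0,0],"twist":0}]' 255
```

```text
time: 5.03
tool_pos: [549.3, -228.0, 80.7]
tcp_rot: [3.142, -0.0, 1.828]
contact_force: [0.2, 0.3, -0.1]
grip_width: 12.1
```

```bash
python3 -m pendant '[{"linear":[0,0,5],"twist":0},{"linear":[0,0,15],"twist":0},{"linear":[0,0,30],"twist":0},{"linear":[0,0,50],"twist":0},{"linear":[0,0,75],"twist":0},{"linear":[0,0,105],"twist":0},{"linear":[0,0,135],"twist":0},{"linear":[0,0,165],"twist":0},{"linear":[0,0,185],"twist":0},{"linear":[0,0,190],"twist":0},{"linear":[0,0,190],"twist":0}]'
python3 -m pendant '[{"linear":[-5,15,0],"twist":-2},{"linear":[-10,45,0],"twist":-5},{"linear":[-17,80,0],"twist":-8},{"linear":[-17,115,0],"twist":-12},{"linear":[-17,150,0],"twist":-16},{"linear":[-17,185,0],"twist":-20},{"linear":[-17,220,0],"twist":-23},{"linear":[-17,250,0],"twist":-25},{"linear":[-17,275,0],"twist":-27},{"linear":[-17,288,0],"twist":-27.8},{"linear":[-17,294,0],"twist":-27.8},{"linear":[-17,294,0],"twist":-27.8},{"linear":[-17,294,0],"twist":-27.8},{"linear":[-17,294,0],"twist":-27.8}]'
cat > m.py <<'E'
from h import *
import sys
T=sys.argv[1]
for n in('wrist','side','top'):
    c=cap(n);W=cloud(c);f=c['frame'].astype(int);red=(f[...,2]>100)&(f[...,1]<80)&(f[...,0]<80)
    z=W[...,2];near=np.hypot(W[...,0]-532,W[...,1]-66)<40
    for nm,m in(('slot',red&near&(abs(z-165)<5)),('handle',red&near&(z>205))):
        P=W[m]
        if len(P)>4: print(n,nm,len(P),cv2.minAreaRect(P[:,:2].astype(np.float32)),np.median(P,0),P[:,2].min(),P[:,2].max())
        else: print(n,nm,len(P))
    cv2.imwrite('pics/%s_%s.png'%(n,T),c['frame'])
o=bot.get_obs();print(o['time'],o['tool_pos'],o['tcp_rot'],o['grip_width'],o['contact_force'])
E
python3 m.py a; python3 -c "
import cv2;import numpy as np
w=cv2.imread('pics/wrist_a.png');s=cv2.imread('pics/side_a.png')[130:240,240:370]
cv2.imwrite('pics/a.png',np.hstack([cv2.resize(w[150:450,150:450],(400,400)),cv2.resize(s,(400,400),interpolation=2)]))"
```

```text
time: 6.4
tool_pos: [549.1, -227.9, 270.9]
tcp_rot: [3.141, 0.0, 1.828]
contact_force: [1.2, 0.6, -0.6]
grip_width: 11.7
time: 8.15
tool_pos: [532.3, 65.5, 270.7]
tcp_rot: [-3.141, 0.0, 1.342]
contact_force: [-0.2, 0.2, -1.5]
grip_width: 11.8
wrist slot 573 ((530.7080688476562, 65.98735809326172), (24.285202026367188, 34.16021728515625), 77.77008819580078) [529.15327042  64.56533682 166.27842531] 164.3506818080779 168.18813079762882
wrist handle 905 ((521.1068115234375, 67.76813507080078), (16.50994873046875, 47.8887825012207), 77.72624206542969) [537.89797194  64.82889917 314.94028662] 218.63618739760372 357.8650747664486
side slot 14 ((531.7137451171875, 67.99683380126953), (30.90618896484375, 31.929590225219727), 82.40614318847656) [542.25939735  67.60256024 164.15711943] 160.94043210172265 165.69461425652554
side handle 0
top slot 0
top handle 0
8.3 [532.27279665  65.71605226 270.75946859] [ 3.14155309e+00 -7.20103045e-05  1.34261055e+00] 11.854174005633698 [-0.94457486 -0.24942193 -1.17746157]
```

View pics/a.png

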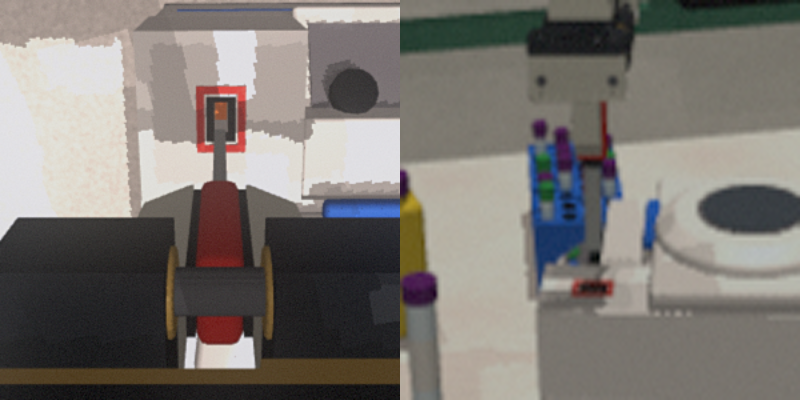

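Wrist view: the blade tip hangs just over the slot's near end, nearly in line with it. The side view agrees. Next I'll measure the blade relative to the slot in the same wrist frame.

```bash
python3 - <<'E'
from h import *
th=np.radians(-13); ex=np.array([np.cos(th),np.sin(th)]);ey=np.array([-ex[1],ex[0]])
o=np.array([532.4,66.0])
for n in('wrist','side'):
    c=load(n);W=cloud(c);f=c['frame'].astype(int);z=W[...,2]
    L=np.stack([(W[...,:2]-o)@ex,(W[...,:2]-o)@ey,z],-1)
    print(n)
    for a in range(185,270,8):
        m=(z>a)&(z<a+8)&(abs(L[...,0])<16)&(abs(L[...,1])<12)
        if m.sum()>3:
            P=L[m];print(a,m.sum(),np.percentile(P[:,:2],[3,50,97],axis=0).round(1).tolist())
    near=(abs(L[...,0])<30)&(abs(L[...,1])<30)
    red=(f[...,2]>100)&(f[...,1]<80)&(f[...,0]<80)&near&(abs(z-165)<4)
    P=L[red];print('frame',np.percentile(P[:,:2],[1,5,50,95,99],axis=0).round(1).tolist())
    dark=(f.max(-1)<60)&near&(abs(z-163)<6);P=L[dark]
    if len(P):print('black',len(P),np.percentile(P[:,:2],[1,5,50,95,99],axis=0).round(1).tolist())
    deep=near&(z<158)&(z>120)&(abs(L[...,0])<14)&(abs(L[...,1])<10);P=L[deep]
    if len(P):print('deep',len(P),np.percentile(P,[3,50,97],axis=0).round(1).tolist())
E
```

```text
wrist
193 18 [[-6.6, -2.9], [-6.2, -0.8], [-5.9, 1.3]]
201 36 [[-6.7, -2.9], [-6.3, -0.5], [-5.9, 1.2]]
209 36 [[-6.6, -2.8], [-6.3, -1.1], [-5.9, 1.2]]
217 52 [[-6.7, -3.3], [-6.3, -0.6], [-6.0, 1.6]]
225 51 [[-6.6, -3.2], [-6.2, -0.6], [-5.9, 1.6]]
233 62 [[-6.9, -3.1], [-6.2, -1.1], [-5.9, 1.5]]
241 63 [[-6.8, -3.0], [-6.3, -0.6], [-5.9, 1.4]]
249 48 [[-6.8, -3.0], [-6.4, -0.8], [-6.0, 1.3]]
265 168 [[-12.6, -9.9], [-11.9, -0.8], [-10.0, 8.6]]
frame [[-18.5, -12.5], [-17.9, -12.0], [-3.3, -5.1], [14.4, 11.1], [15.3, 11.7]]
black 142 [[-11.9, -6.7], [-11.6, -6.6], [-2.9, 2.3], [9.3, 6.4], [9.9, 6.4]]
deep 199 [[-2.9, -3.4, 133.7], [4.5, 0.3, 140.8], [7.2, 3.4, 155.7]]
side
193 14 [[-5.4, -6.9], [-0.3, -3.8], [5.5, 2.9]]
201 15 [[-4.6, -7.8], [0.6, -4.1], [5.4, 1.2]]
209 12 [[-4.5, -6.3], [-0.7, -3.8], [5.7, -1.4]]
217 16 [[-4.3, -6.2], [2.1, -4.0], [6.2, 0.9]]
225 18 [[-6.5, -8.5], [-0.2, -3.5], [6.2, -0.5]]
233 16 [[-6.4, -5.7], [-0.0, -2.8], [6.7, 0.6]]
241 16 [[-6.0, -8.9], [0.5, -6.1], [6.9, -0.2]]
249 17 [[-6.0, -7.6], [-0.7, -4.1], [7.2, -1.8]]
257 21 [[-8.0, -9.3], [2.0, -4.7], [9.3, 0.4]]
265 18 [[-11.1, -11.5], [2.4, -7.7], [12.6, -3.5]]
frame [[-17.3, -14.1], [-16.9, -10.0], [5.9, 0.5], [15.0, 14.5], [15.2, 16.1]]
black 15 [[-9.4, 2.5], [-9.4, 2.6], [-1.4, 4.7], [7.3, 8.7], [8.5, 9.3]]
```

Wrist frame, in machine axes: the blade is at (+0.7,-0.85) and the slot at about (-1.0 to -1.6,-0.2). The shift needed is about (-1.5,+1.0) in world axes. I'll correct it, then descend to the mouth and inside.

```bash
python3 -m pendant '[{"linear":[-1.5,1,0],"twist":0},{"linear":[-1.5,1,-8],"twist":0},{"linear":[-1.5,1,-16],"twist":0},{"linear":[-1.5,1,-22],"twist":0},{"linear":[-1.5,1,-25],"twist":0},{"linear":[-1.5,1,-28],"twist":0},{"linear":[-1.5,1,-30],"twist":0},{"linear":[-1.5,1,-32],"twist":0},{"linear":[-1.5,1,-32],"twist":0}]'
python3 -m pendant '[{"linear":[0,0,-2],"twist":0},{"linear":[0,0,-4],"twist":0},{"linear":[0,0,-6],"twist":0},{"linear":[0,0,-6],"twist":0}]'
```

```text
time: 9.43
tool_pos: [530.7, 67.0, 238.7]
tcp_rot: [-3.141, -0.0, 1.343]
contact_force: [0.2, 0.1, -0.8]
grip_width: 11.7
time: 9.93
tool_pos: [530.6, 67.0, 232.5]
tcp_rot: [-3.141, -0.0, 1.343]
contact_force: [-0.1, 0.3, -0.3]
grip_width: 11.9
```

No contact at about 8 mm below the mouth, so the blade is past the lead-in. I'll continue.

```bash
python3 -m pendant '[{"linear":[0,0,-3],"twist":0},{"linear":[0,0,-6],"twist":0},{"linear":[0,0,-9],"twist":0},{"linear":[0,0,-12],"twist":0},{"linear":[0,0,-14],"twist":0},{"linear":[0,0,-14],"twist":0},{"linear":[0,0,-14],"twist":0}]'
python3 -m pendant '[{"linear":[0,0,-2],"twist":0},{"linear":[0,0,-4],"twist":0},{"linear":[0,0,-6],"twist":0},{"linear":[0,0,-8],"twist":0},{"linear":[0,0,-8],"twist":0},{"linear":[0,0,-8],"twist":0}]'
```

```text
time: 10.8
tool_pos: [530.8, 67.0, 218.8]
tcp_rot: [3.141, -0.0, 1.343]
contact_force: [0.4, 0.1, -0.2]
grip_width: 11.7
time: 11.55
tool_pos: [530.9, 67.0, 211.0]
tcp_rot: [3.141, -0.0, 1.343]
contact_force: [-1.3, 1.0, 3.1]
grip_width: 11.8
```

The catch's force shows (about 3 to 4 N). I'll press on to the stop in small steps.

```bash
python3 -m pendant '[{"linear":[0,0,-2],"twist":0},{"linear":[0,0,-4],"twist":0},{"linear":[0,0,-5.5],"twist":0},{"linear":[0,0,-5.5],"twist":0},{"linear":[0,0,-5.5],"twist":0}]'
python3 -m pendant '[{"linear":[0,0,-1],"twist":0},{"linear":[0,0,-2],"twist":0},{"linear":[0,0,-2],"twist":0},{"linear":[0,0,-2],"twist":0}]'
python3 m.py b; python3 - <<'E'
from h import *
w=load('wrist')['frame'];s=load('side')['frame'][130:240,240:400]
cv2.imwrite('pics/b.png',np.hstack([cv2.resize(w,(400,300)),cv2.resize(s,(400,300),interpolation=2)]))
E
```

```text
time: 12.18
tool_pos: [530.9, 67.0, 205.3]
tcp_rot: [3.141, -0.0, 1.343]
contact_force: [-0.4, -0.2, 4.7]
grip_width: 11.6
time: 12.68
tool_pos: [530.9, 67.0, 203.6]
tcp_rot: [3.141, -0.0, 1.343]
contact_force: [-1.6, 0.4, 6.6]
grip_width: 12.1
wrist slot 831 ((525.3788452148438, 67.3248519897461), (24.67229461669922, 23.804046630859375), 77.59487915039062) [520.26142433  70.18934985 166.20141949] 164.2676491393755 167.82390028157752
wrist handle 940 ((520.2015380859375, 68.61491394042969), (16.263153076171875, 49.39817428588867), 75.73609924316406) [536.7717492   66.31536546 247.80410278] 205.034120166359 290.72904098257436
side slot 1
side handle 0
top slot 0
top handle 0
12.825 [530.8881104   67.02563993 203.55181619] [ 3.14101250e+00 -2.24958604e-04  1.34304155e+00] 11.897906239339239 [-1.59162169  1.09138884  6.77715619]
```

View pics/b.png

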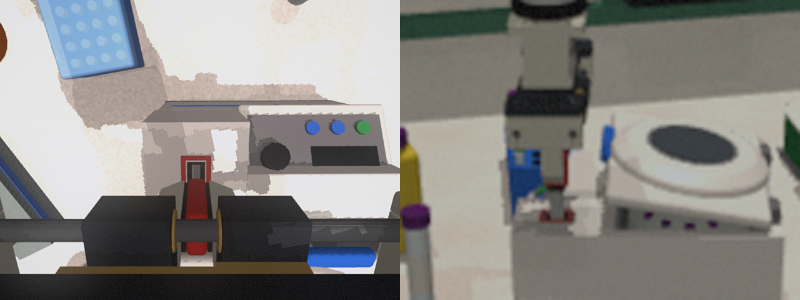

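The side view shows the lid visibly tilted open, clear of the fingers, with the blade in the slot. I'll check the lid angle from depth.

```bash
python3 -m pendant '[{"linear":[0,0,-0.5],"twist":0},{"linear":[0,0,-1],"twist":0},{"linear":[0,0,-1],"twist":0},{"linear":[0,0,-1],"twist":0}]'
python3 - <<'E'
from h import *
th=np.radians(-13); ex=np.array([np.cos(th),np.sin(th)]);ey=np.array([-ex[1],ex[0]])
for n in('top','side'):
    c=cap(n)
    W=cloud(c);x=(W[...,:2]-[641.2,115.5])@ex;y=(W[...,:2]-[641.2,115.5])@ey;z=W[...,2]
    m=(abs(y)<105)&(x>-40)&(x<110)&(z>172)&(z<240)
    for nm,m in(('all',m),('disc',m&(np.hypot(x-22,y)<60))):
        A=np.c_[x[m],y[m],np.ones(m.sum())];Z=z[m]
        for _ in range(8):
            k=np.linalg.lstsq(A,Z,rcond=None)[0];r=abs(Z-A@k)<4;
            A,Z=(A[r],Z[r]) if r.sum()>50 else (A,Z)
        print(n,nm,len(Z),k)
o=bot.get_obs();print(o['time'],o['tool_pos'],o['contact_force'],o['grip_width'])
E
```

```text
time: 13.32
tool_pos: [530.9, 67.0, 203.4]
tcp_rot: [3.14, -0.0, 1.343]
contact_force: [-3.1, -0.5, 12.0]
grip_width: 11.7
top all 711 [-1.53278820e-01 -1.85481117e-02  2.15510184e+02]
top disc 1096 [-1.35208517e-01 -5.67848113e-03  2.18542495e+02]
side all 567 [-1.13363904e-01  6.89155209e-02  2.12973056e+02]
side disc 546 [-1.20029008e-01  5.57765734e-03  2.16670458e+02]
13.425 [530.93343434  67.05595323 203.40542496] [-3.3342471   0.27027769 11.61386209] 11.490885571424203
```

The key is on the stop: force rose to 12 N with almost no extra travel, and the lid is at about 0.14 rad. I'll hold briefly to confirm there is no slip, then hand in.

```bash
python3 -m pendant '[{"linear":[0,0,0],"twist":0},{"linear":[0,0,0],"twist":0},{"linear":[0,0,0],"twist":0},{"linear":[0,0,0],"twist":0},{"linear":[0,0,0],"twist":0},{"linear":[0,0,0],"twist":0},{"linear":[0,0,0],"twist":0},{"linear":[0,0,0],"twist":0}]'
python3 -c "
from plant import bot
print(bot.close_job()); o=bot.get_obs();print(o['time'],o['tool_pos'],o['contact_force'],o['grip_width'])"
```

```text
time: 14.42
tool_pos: [531.0, 67.0, 203.4]
tcp_rot: [3.14, -0.0, 1.343]
contact_force: [-2.3, 0.8, 11.5]
grip_width: 12.0
the job is handed in; nothing more can be done
None
the job is handed in; nothing more can be done
```

I took the key from the stand's middle socket, lowered it through the red-framed slot and pushed the catch down to its stop. The job was handed in at about 14.4 s, with the key still gripped and held down. No verdict was reported.

**Last checks before handing in:**
- **Catch:** the push was steady at 11.5–12 N and the height held still at TCP z = 203.4 mm for the last second. That puts the blade tip about 37 mm below the slot's mouth.
- **Grip:** the opening was 12 mm, matching the handle, with no sign of slipping.
- **Lid:** the pictures show it ajar and clear of the gripper. Plane fits to the depth data gave tilts of 0.11–0.15 rad. They disagree somewhat, but all are above 0.09 rad.

**Less certain:**
- A sideways force of about 2–3 N remained, so the blade is probably leaning lightly on the slot wall.
- The slot centre measured 1–2 mm differently between cameras. I used the wrist view, and the blade went in without force.
- I did not measure the other tools and bench items again afterwards. No unexpected contact forces appeared on the way.

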